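Dock the emergency lantern and switch its charger on

ROBOT

A 6-joint arm with a two-finger parallel gripper is mounted at the origin on the work surface. World frame = base frame: x ahead of the robot, y to its left, z up, the work surface at z = 0. Lengths are in m, angles in rad, forces in N, time in s.
With the tool pointing down it reaches from about 0.325 to 0.775 m from the base axis. Payload 5.5 kg.
Tool frame: the origin (TCP) lies midway between the tips of the shut fingers; the grasp point (between the pads) lies 19 mm behind it; z points along the fingers, y is the direction in which the jaws open and shut (so a half turn about z gives the same grasp; the last joint's range is limited). The gripper opens to 88 mm and grips with 3 to 60 N. Pads are 20 mm wide; open, the fingers measure 115 mm over their backs; the gripper's body (75 mm by 178 mm) begins 61 mm behind the grasp point.
Start: joints at [-1.352, 0.091, 1.231, -0, 1.82, -0.057], TCP at [0.163, -0.577, 0.223] pointing down, gripper open.
Joint ranges: [-2.87, 2.87], [-0.86, 2.18], [0.17, 2.46], [-1.51, 4.65], [0.06, 2.69], [-2.65, 2.65]. Speed limits (rad/s): [2.57, 2.57, 3.01, 3.14, 3.14, 3.14].

INTERFACE

Orientations are given as a rotation vector (axis times angle).
In Python, from station import ctrl, capture, ticket gives the robot as it stands.
- The arm moves only by the shell command python3 -m crank 'ROWS' [OPENING]. ROWS is JSON, a list of rows, each a list of 2 entries, a list of its own where there are three numbers: the shift along the world's x, y, z in m, then the turn about the world's z in degrees. A call has 1 to 8 rows; each row is the pose to reach, as a shift and turn from the pose commanded when the call began; what a row does not reach only later rows make up. A row lasts 1/10 s, in which the tool goes at most 50 mm and 8.59 degrees, less where a joint would pass 70% of its speed; a pose out of reach is approached as far as the arm can. A call with a gripper value outside its range is refused whole. OPENING is the opening, from 0 (shut) to 1 (fully open), set as the call begins (- or left out, the last holds). The fingers move at their own pace and stop on an object; the grip force is fixed at half the most. Time passes only in rows, so rows that repeat a pose let the fingers close. It gives the time, the measured TCP pose, the force and the opening at its end, in the units of the state.
- ctrl.state(): the state, without advancing time (a new reading comes with each control period).
- capture(name): name is "scene" or "top" or "wrist"; returns a dict with "img" (384x512x3 uint8, blue, green, red), "fx", "fy", "cx", "cy" (pixels), "view" (4x4, takes a point from world to camera coordinates); the wrist camera has in their place "T_tool_cam" (4x4, takes a point from camera to tool coordinates, whose origin is the TCP and whose axes are the flange's). Camera axes: x right, y down, z forward; pixel columns grow to the right and rows downward; lengths in m; the calibration is good to about 2 mm. A picture is of the moment at which its call begins: read the wrist's pose just before it. There is no depth.
- ticket.finish_job(): hands the job in, once; it reports no verdict.
The state is a dict: "time": time; "q": joint angles; "qd": joint speeds; "joint_torque": joint torques, N m; "tcp_pos": TCP position; "tcp_rot": TCP orientation; "contact_force": force on the tool from outside, world axes, zero at the start; "ft_torque": the same for the moment, N m; "opening": finger opening in m.
Only numpy, scipy, OpenCV 4.12 (cv2) and the standard library are available. Lean on these libraries where they do the work, as an engineer would, in place of code of your own. Each camera call takes 0.05 s, during which the arm holds its last target.

TASK

Put the yellow emergency lantern on charge: slide it along the shelf, without lifting it, contacts first, fully home into the black charging dock. Then lift the red guard on the grey switch box all the way up, flip the little switch under it fully over to the green (on) side, and lower the guard shut again. Leave everything else on the shelf where it is.

Things in the scene. Friction and masses are not known exactly. Their poses are not given: they have to be found in the camera images.
- lantern: Loose flat yellow lantern block with black end bands and a white light panel on top, 90 (x) x 100 (y) x 40 (z) mm, about 0.35 kg, lying on the shelf; too wide for the gripper, it is meant to be pushed (flat upright sides, pushing on the -x face moves it forward). Origin: centre of its underside. Its +x face carries two brass contacts and goes into the dock first; it starts 110 to 145 mm short of home, up to 25 mm off the dock's axis and up to 0.3 rad askew.
- lantern_contacts (a point): Point midway between the lantern's two brass contacts, in its +x face: 45 mm along its x from its origin, 20 mm up.
- dock: Black charging dock fixed to the shelf; its place and yaw vary. Origin on the shelf, on the bay's axis, in front of the mouth; x points into the bay (away from the robot). Bay 106 mm wide between two rails 26 mm high, 12 mm thick, from x = 65 to 125 mm; flared lead-ins widen the mouth to about 145 mm at x = 36 mm. The back block (150 mm wide, 60 mm high, 40 mm deep) has its face with brass contacts at x = 125 mm. The bay has no floor: the lantern stays on the shelf.
- dock_seat (a point): Where the lantern's origin lies when it is fully home: on the shelf, 80 mm along x from the dock's origin; axes as the dock's. The lantern's rear then stands 30 mm out of the rails.
- switch_box: Grey box fixed to the shelf, 124 (x) x 84 (y) x 35 (z) mm; its place and yaw vary. Origin: centre of its underside; x points away from the robot, z up. Green dot on its deck at -y (on side), red dot at +y (off side), under the guard.
- guard (a joint): Angle of the red guard, rad: 0 shut, 1.5 fully up (a stop). Hinge line parallel to the box's y through point guard_hinge. Stiff hinge (about 0.05 N m): stays where it is left. The guard is a shell open below and to the hinge side, 84 mm long (-x from the hinge) x 60 mm wide; shut, its top lies 44 mm above the hinge line and it covers the switch.
- guard_hinge (a point): Fixed point on the hinge line, in the middle of the box's width: 45 mm along +x from the box's origin, 37 mm above the shelf. Axes as the box's.
- guard_post (a point): White square pull post standing on the guard's top, 12 x 12 mm and 31 mm tall; this point is its tip. It turns with the guard: shut, it lies 66 mm towards -x of the hinge line and 75 mm above it, post upright; at 1.5 rad the post lies level, pointing to +x. It can be pinched across y from above, and turns between the fingers as the guard swings.
- switch (a joint): Angle of the small steel toggle, rad: 0 off (leaning 0.4 rad to the box's +y), 0.8 on (leaning 0.4 rad to -y). Turns about a line along the box's x, 3 mm towards -x of the box's origin, at the deck (35 mm up). Light friction, stays where it is left.
- switch_tip (a point): Tip of the toggle, 25 mm above the deck; the toggle is 14 mm (x) by 8 mm (y) thick.
- organizer: Loose grey plastic organizer box with flip-top lid, 156 x 116 x 98 mm; origin at centre of underside. Leave alone.
- tealight: Loose frosted white tealight holder, 60 mm wide, 45 mm high; origin at centre of underside. Leave alone.
- flashlight: Loose compact steel flashlight lying on its side, 110 mm long, 34 mm thick; origin on the shelf below its middle. Leave alone.
- key_cap: Loose blue silicone key cap with brass key stub, 60 x 26 x 10 mm; origin on its underside. Leave alone.
- dish: Loose blue ceramic dish, 120 mm wide, 20 mm high; origin at centre of underside. Leave alone.

How it is judged:
By the outcome, as a careful person would: the job done as asked, in the order asked, and still so for the second after the job is handed in, with the robot touching nothing.
It also fails if it takes over 72 s, if anything falls off the work surface, if the arm or the gripper's body presses on something with over 40 N, if the wrist force passes 120 N, or if a joint passes its speed limit or range.

## Working session

There is one attempt and no reset: what is moved stays moved. The work goes in short steps, Python scripts to look and compute and a shell command to move; the robot and the scene stay as the last step left them, time stands still between calls to the robot, and variables do not carry over. Pictures are saved under pics/ and viewed, and the job is handed in when it is done.

```bash
mkdir -p pics; ls
python3 - <<'E'
from station import ctrl,capture
import cv2,numpy as np
s=ctrl.state();print(s)
for n in("scene","top"):
    c=capture(n);cv2.imwrite(f"pics/{n}0.png",c["img"]);print(n,c["fx"],c["fy"],c["cx"],c["cy"]);print(np.round(c["view"],4).tolist())
E
```

```text
pics
{'time': 0.0, 'q': array([-1.35172474e+00,  9.18269720e-02,  1.23184798e+00, -2.36242172e-05,
        1.81981709e+00, -5.67128252e-02]), 'qd': array([ 0.00118851,  0.0010144 ,  0.00168727, -0.00041421, -0.0003853 ,
       -0.00073759]), 'joint_torque': array([ 1.80589588e-03, -4.46449435e+01, -4.06440818e+01,  7.00603193e-02,
        2.91058148e-02, -1.57503478e-04]), 'tcp_pos': array([ 0.16329969, -0.57704195,  0.22154739]), 'tcp_rot': array([-3.10990033e+00, -4.31560617e-01,  2.77624580e-04]), 'contact_force': array([ 0.67980611,  0.53241447, -0.49733784]), 'ft_torque': array([ 0.04277601, -0.01187229,  0.02118651]), 'opening': 0.08789296455879356}
scene 423.06744963392003 423.06744963392003 255.28119752262361 192.5141689829664
[[0.4973, 0.8674, 0.0181, -0.3082], [0.5863, -0.3207, -0.7439, -0.2408], [-0.6395, 0.3806, -0.668, 1.9245], [0.0, 0.0, 0.0, 1.0]]
top 377.2542260827792 377.2542260827792 246.6144260995009 191.7350200511356
[[0.0014, -0.9997, 0.0254, 0.0004], [-0.998, -0.003, -0.0636, 0.5759], [0.0636, -0.0252, -0.9977, 1.1128], [0.0, 0.0, 0.0, 1.0]]
```

View pics/scene0.png

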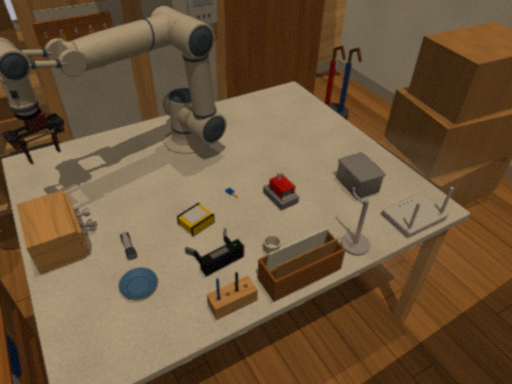

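View pics/top0.png

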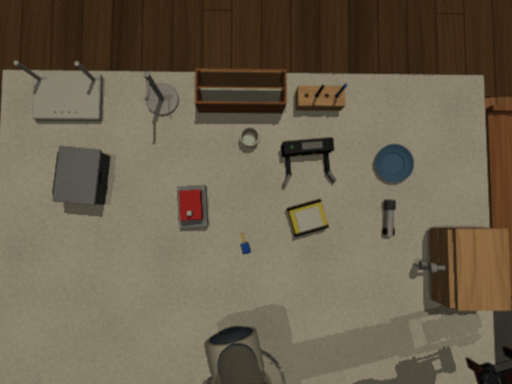

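The top view shows the lantern at about (308,217), the dock at (308,150), the switch box at (193,207) and the key cap at (245,245). Next I'll zoom in.

Run:
```python
import cv2,numpy as np
a=cv2.imread("pics/top0.png")
l=cv2.resize(a[130:250,265:350],None,fx=5,fy=5,interpolation=cv2.INTER_CUBIC)
b=cv2.resize(a[175:240,165:220],None,fx=7,fy=7,interpolation=cv2.INTER_CUBIC)
cv2.imwrite("pics/l.png",l);cv2.imwrite("pics/b.png",b)
```

```text
(no output)
```

View pics/l.png

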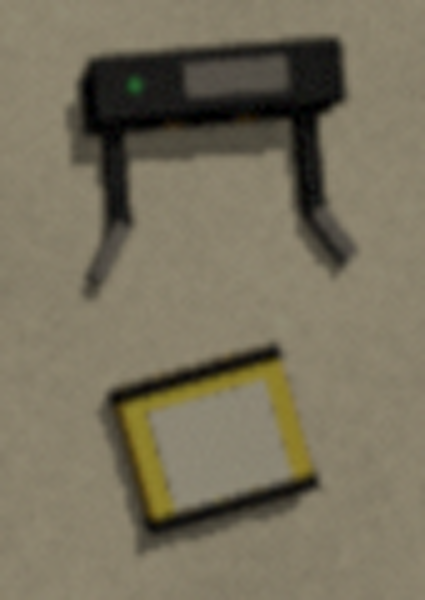

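View pics/b.png

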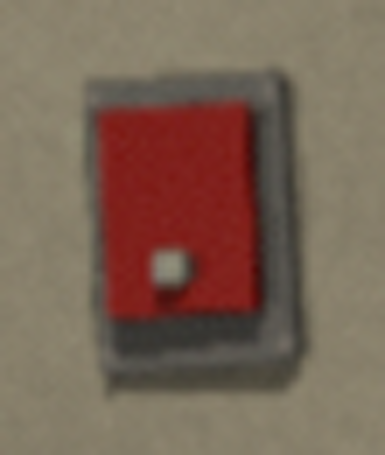

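```bash
cat > h.py <<'E'
import numpy as np,cv2
from scipy.spatial.transform import Rotation as R
class Cam:
    def __init__(s,c,st=None):
        s.K=(c["fx"],c["fy"],c["cx"],c["cy"])
        if "view" in c: s.V=np.array(c["view"])
        else:
            T=np.eye(4);T[:3,:3]=R.from_rotvec(st["tcp_rot"]).as_matrix();T[:3,3]=st["tcp_pos"]
            s.V=np.linalg.inv(T@np.array(c["T_tool_cam"]))
    def ray(s,p):
        fx,fy,cx,cy=s.K;d=s.V[:3,:3].T@np.array([(p[0]-cx)/fx,(p[1]-cy)/fy,1]);o=-s.V[:3,:3].T@s.V[:3,3];return o,d
    def at(s,p,z):
        o,d=s.ray(p);return o+d*(z-o[2])/d[2]
    def proj(s,X):
        c=s.V[:3,:3]@np.array(X)+s.V[:3,3];return np.array([s.K[0]*c[0]/c[2]+s.K[2],s.K[1]*c[1]/c[2]+s.K[3]])
E
python3 - <<'E'
from h import *
import pickle
c=dict(fx=377.254,fy=377.254,cx=246.614,cy=191.735,view=[[0.0014, -0.9997, 0.0254, 0.0004], [-0.998, -0.003, -0.0636, 0.5759], [0.0636, -0.0252, -0.9977, 1.1128], [0,0,0,1]])
C=Cam(c)
f=lambda u,v,k,x0,y0,z:C.at(((u+.5)/k-.5+x0,(v+.5)/k-.5+y0),z).round(4)
print("lantern");P=[f(u,v,5,265,130,.04) for u,v in [(112,397),(278,350),(315,480),(150,528)]];print(P,np.mean(P,0),P[1]-P[0],P[0]-P[3])
print("dock block top");
for q in [(95,60),(340,40),(343,100),(97,130)]:print(f(*q,5,265,130,.06))
print("rails")
for q in [(128,130),(130,220),(292,115),(300,210)]:print(f(*q,5,265,130,.026))
print("box deck")
for q in [(88,80),(275,73),(297,350),(108,365)]:print(f(*q,7,165,175,.035))
print("guard top")
for q in [(97,110),(248,103),(262,310),(107,318)]:print(f(*q,7,165,175,.081))
print("post",f(168,266,7,165,175,.112))
E
```

```text
lantern
[array([ 0.524 , -0.1166,  0.04  ]), array([ 0.5519, -0.2151,  0.04  ]), array([ 0.4755, -0.2361,  0.04  ]), array([ 0.4474, -0.1386,  0.04  ])] [ 0.4997 -0.1766  0.04  ] [ 0.0279 -0.0985  0.    ] [0.0766 0.022  0.    ]
dock block top
[ 0.7203 -0.1051  0.06  ]
[ 0.733  -0.2492  0.06  ]
[ 0.6975 -0.2505  0.06  ]
[ 0.6791 -0.1061  0.06  ]
rails
[ 0.6846 -0.129   0.026 ]
[ 0.6303 -0.1299  0.026 ]
[ 0.6943 -0.2282  0.026 ]
[ 0.6367 -0.2324  0.026 ]
box deck
[0.5911 0.2066 0.035 ]
[0.5944 0.1282 0.035 ]
[0.4781 0.1181 0.035 ]
[0.4718 0.1968 0.035 ]
guard top
[0.5754 0.1956 0.081 ]
[0.5785 0.1349 0.081 ]
[0.4952 0.1286 0.081 ]
[0.4919 0.1905 0.081 ]
post [0.5125 0.1624 0.112 ]
```

```bash
python3 -m crank '[[[0,0.01,0.05],0],[[0,0.03,0.1],0],[[0.03,0.07,0.13],0],[[0.06,0.11,0.15],0],[[0.09,0.15,0.16],0],[[0.12,0.19,0.17],0],[[0.15,0.23,0.17],0],[[0.18,0.27,0.17],0]]'
python3 -m crank '[[[0.03,0.03,0],0],[[0.06,0.06,0],0],[[0.09,0.09,0],0],[[0.12,0.12,0],0],[[0.13,0.13,0],0],[[0.13,0.13,0],0]]'
cat > w.py <<'E'
import sys
from station import ctrl,capture
from h import *
import pickle
n=sys.argv[1];s=ctrl.state();c=capture("wrist");cv2.imwrite(f"pics/{n}.png",c["img"])
pickle.dump((c,s),open(f"pics/{n}.pkl","wb"));print(s["time"],s["tcp_pos"].round(4),s["tcp_rot"].round(4),s["contact_force"].round(1))
E
python3 w.py w1
```

```text
time: 0.9
tcp_pos: [0.334, -0.3192, 0.3928]
tcp_rot: [3.111, 0.431, 0.001]
contact_force: [0.0, -0.4, 0.9]
opening: 0.0876
time: 1.5
tcp_pos: [0.4641, -0.1898, 0.3915]
tcp_rot: [-3.11, -0.437, 0.002]
contact_force: [-0.0, -0.1, -0.0]
opening: 0.0879
1.5 [ 0.4641 -0.1898  0.3915] [-3.1101e+00 -4.3660e-01  2.4000e-03] [-0.  -0.1 -0. ]
```

View pics/w1.png

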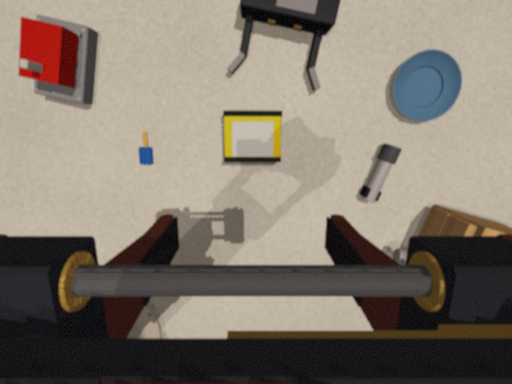

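The wrist view shows the lantern square to the tool at about (252,136), with the dock above it at (290,15) and slightly rotated.

Run:
```python
import cv2
a=cv2.imread("pics/w1.png")
cv2.imwrite("pics/w1c.png",cv2.resize(a[0:170,200:360],None,fx=3.5,fy=3.5,interpolation=cv2.INTER_CUBIC))
```

```text
(no output)
```

View pics/w1c.png

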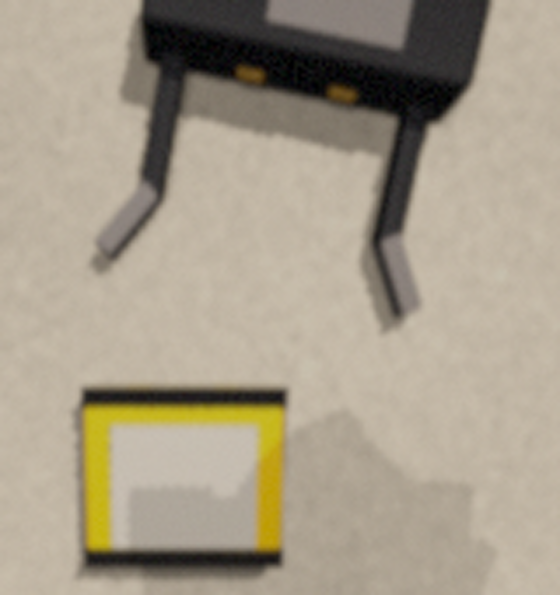

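Run:
```python
from h import *
import pickle
c,s=pickle.load(open("pics/w1.pkl","rb"));C=Cam(c,s);print(c["fx"],(-C.V[:3,:3].T@C.V[:3,3]).round(3))
f=lambda u,v,z:C.at(((u+.5)/3.5-.5+200,(v+.5)/3.5-.5),z)
P=[f(u,v,.04)[:2] for u,v in [(84,388),(286,388),(281,566),(85,566)]];print("lantern",np.round(P,4).tolist(),np.mean(P,0).round(4))
d=P[0]-P[3]+P[1]-P[2];e=P[0]-P[1]+P[3]-P[2];print("yaw",np.arctan2(d[1],d[0]),np.arctan2(-e[0],e[1]),np.linalg.norm(d)/2,np.linalg.norm(e)/2)
a,b=f(251,74,.02)[:2],f(342,94,.02)[:2];e=a-b;y1=np.arctan2(-e[0],e[1]);print("contacts",a.round(4),b.round(4),(a+b)/2,y1)
for n,(u,v),z in [("blockL",(150,28),.06),("blockR",(468,84),.06),("elbL",(157,183),.026),("elbR",(392,238),.026),("tipL",(100,243),.026),("tipR",(407,310),.026),("inL",(185,75),.026),("inR",(402,118),.026)]:print(n,f(u,v,z).round(4))
```

```text
289.6918387062576 [ 0.526 -0.172  0.552]
lantern [[0.5267, -0.1219], [0.5537, -0.2165], [0.4699, -0.2401], [0.4425, -0.1445]] [ 0.4982 -0.1808]
yaw 0.2682184782037887 0.27910318592312844 0.08711057444587988 0.09894456577161541
contacts [ 0.6866 -0.1596] [ 0.6903 -0.2036] [ 0.68844922 -0.18158201] 0.08435127402257231
blockL [ 0.6796 -0.1134  0.06  ]
blockR [ 0.6969 -0.2529  0.06  ]
elbL [ 0.6276 -0.1302  0.026 ]
elbR [ 0.6353 -0.2461  0.026 ]
tipL [ 0.5943 -0.1109  0.026 ]
tipR [ 0.6061 -0.2638  0.026 ]
inL [ 0.6759 -0.1303  0.026 ]
inR [ 0.6865 -0.2336  0.026 ]
```

Run:
```python
from station import ctrl
from h import *
s=ctrl.state();print(s["q"].round(3));M=R.from_rotvec(s["tcp_rot"]).as_matrix();print(M.round(3))
L=np.array([.498,-.1785]);a=.275;x=np.array([np.cos(a),np.sin(a)]);y=np.array([-x[1],x[0]])
for g in(.060,.085): print(g,(L+y*g).round(4),(L+y*g-s["tcp_pos"][:2]).round(4))
```

```text
[-4.580e-01 -6.800e-02  1.083e+00 -1.000e-03  2.128e+00  8.350e-01]
[[ 0.962  0.274 -0.001]
 [ 0.274 -0.962  0.   ]
 [-0.001 -0.    -1.   ]]
0.06 [ 0.4817 -0.1208] [0.0184 0.0701]
0.085 [ 0.4749 -0.0967] [0.0116 0.0941]
```

```bash
python3 -m crank '[[[0.002,0.02,-0.03],8.5],[[0.004,0.04,-0.06],17],[[0.006,0.06,-0.09],25.5],[[0.008,0.08,-0.12],34],[[0.008,0.10,-0.15],42.5],[[0.008,0.11,-0.18],51],[[0.008,0.11,-0.21],59.5],[[0.008,0.11,-0.24],68]]' 0.5
python3 -m crank '[[[0,0,-0.03],8.5],[[0,0,-0.06],17],[[0,0,-0.09],22],[[0,0,-0.115],22],[[0,0,-0.13],22],[[0,0,-0.138],22],[[0,0,-0.138],22]]'
python3 w.py w2
python3 - <<'E'
from station import capture
import cv2
c=capture("top");cv2.imwrite("pics/t2.png",cv2.resize(c["img"][110:260,240:380],None,fx=4,fy=4,interpolation=cv2.INTER_CUBIC))
E
```

```text
time: 2.35
tcp_pos: [0.4704, -0.0824, 0.1516]
tcp_rot: [2.333, 2.103, -0.0]
contact_force: [-0.0, 0.1, 0.1]
opening: 0.0438
time: 3.05
tcp_pos: [0.4707, -0.0816, 0.014]
tcp_rot: [-1.896, -2.504, 0.001]
contact_force: [-0.3, -0.0, -0.2]
opening: 0.0438
3.05 [ 0.4707 -0.0816  0.014 ] [-1.8961e+00 -2.5039e+00  8.0000e-04] [-0.3 -0.  -0.2]
```

View pics/t2.png

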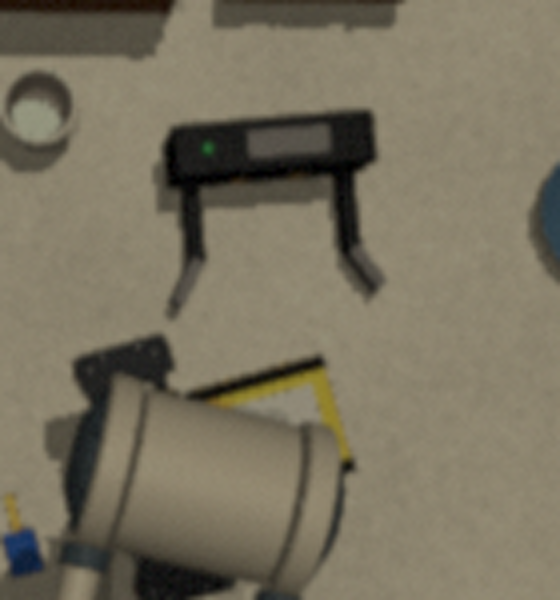

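View pics/w2.png

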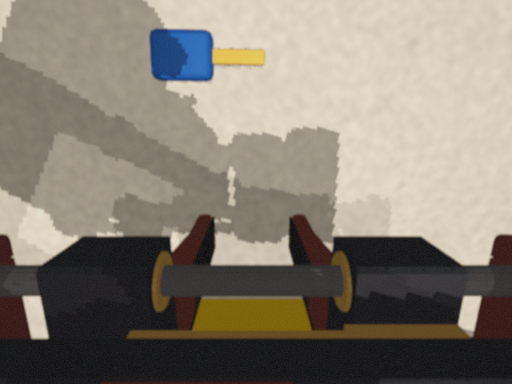

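```bash
python3 -m crank '[[[0.004,-0.015,-0.002],0],[[0.008,-0.03,-0.002],0],[[0.011,-0.037,-0.002],0],[[0.011,-0.039,-0.002],0],[[0.014,-0.043,-0.002],-2],[[0.017,-0.046,-0.002],-4],[[0.02,-0.05,-0.002],-6],[[0.022,-0.053,-0.002],-8]]'
python3 -m crank '[[[0.003,-0.003,0],-2.6],[[0.003,-0.004,0],-2.6],[[0.003,-0.004,0],-2.6],[[-0.002,0.02,0],-2.6],[[-0.002,0.05,0.03],-2.6],[[-0.002,0.07,0.08],-2.6],[[-0.04,0.07,0.13],-2.6],[[-0.08,0.07,0.18],-2.6]]'
python3 - <<'E'
from station import capture
import cv2
c=capture("top");cv2.imwrite("pics/t3.png",c["img"]);cv2.imwrite("pics/t3c.png",cv2.resize(c["img"][110:260,240:380],None,fx=4,fy=4,interpolation=cv2.INTER_CUBIC))
E
```

```text
time: 3.95
tcp_pos: [0.4938, -0.1336, 0.0127]
tcp_rot: [2.068, 2.365, 0.001]
contact_force: [0.4, 4.2, 3.2]
opening: 0.0442
time: 4.75
tcp_pos: [0.4307, -0.0639, 0.1702]
tcp_rot: [2.116, 2.321, -0.002]
contact_force: [0.7, -0.6, 1.5]
opening: 0.044
```

View pics/t3c.png

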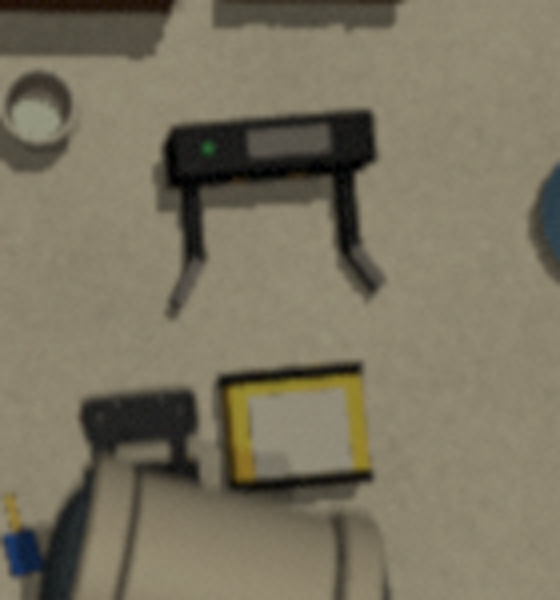

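Run:
```python
from h import *
c=dict(fx=377.254,fy=377.254,cx=246.614,cy=191.735,view=[[0.0014, -0.9997, 0.0254, 0.0004], [-0.998, -0.003, -0.0636, 0.5759], [0.0636, -0.0252, -0.9977, 1.1128], [0,0,0,1]])
C=Cam(c)
f=lambda u,v,z:C.at(((u+.5)/4-.5+240,(v+.5)/4-.5+110),z)[:2]
P=[f(u,v,.04) for u,v in [(220,378),(361,366),(372,478),(232,488)]]
d=P[0]-P[3]+P[1]-P[2];e=P[0]-P[1]+P[3]-P[2];L=np.mean(P,0);print(L,"yaw",np.arctan2(d[1],d[0]),np.arctan2(-e[0],e[1]))
con=[f(239,179,.02),f(299,174,.02)];print("contacts",con)
# block top front edge / back edge; LED, panel
for n,q,z in [("bkL",(172,130),.06),("bkR",(373,112),.06),("inL",(200,184),.026),("elL",(203,255),.026),("inR",(337,172),.026),("elR",(343,243),.026)]:print(n,f(*q,z).round(4))
for F,a in [((.688,-.182),.09)]:
    x=np.array([np.cos(a),np.sin(a)]);y=np.array([-x[1],x[0]]);r=L-F;print("rel",r@x,r@y)
```

```text
[ 0.50222291 -0.19533468] yaw 0.0940400242587567 0.07891381542904684
contacts [array([ 0.6894876 , -0.15772477]), array([ 0.69355748, -0.20334448])]
bkL [ 0.7187 -0.1022]
bkR [ 0.733 -0.25 ]
inL [ 0.6845 -0.1273]
elL [ 0.6309 -0.1292]
inR [ 0.6942 -0.2309]
elR [ 0.6405 -0.2348]
rel -0.18622369865154154 0.0034166592699285516
```

```bash
python3 -m crank '[[[-0.005,-0.02,0.02],-8.5],[[-0.005,-0.04,0.02],-17],[[-0.005,-0.07,0.02],-25.5],[[-0.005,-0.10,0.02],-34],[[-0.005,-0.13,0.02],-42.5],[[-0.005,-0.14,0.02],-51],[[-0.005,-0.14,0],-59.5],[[-0.005,-0.14,-0.03],-68]]' 0.6
python3 -m crank '[[[0,0,-0.02],-8.5],[[0,0,-0.04],-17],[[0,0,-0.06],-22],[[0,0,-0.06],-22]]'
python3 -c "
from station import ctrl
import numpy as np
s=ctrl.state();print(s['tcp_pos'],s['tcp_rot'],2*np.arctan2(s['tcp_rot'][1],s['tcp_rot'][0]))"
```

```text
time: 5.6
tcp_pos: [0.427, -0.2057, 0.1399]
tcp_rot: [3.053, 0.727, 0.003]
contact_force: [0.5, 0.5, -0.3]
opening: 0.053
time: 6.0
tcp_pos: [0.4245, -0.2036, 0.0754]
tcp_rot: [-3.136, -0.141, 0.009]
contact_force: [0.3, 0.8, -0.1]
opening: 0.0528
[ 0.42448482 -0.20356846  0.07542089] [-3.1362298  -0.14130462  0.00878722] -6.193135066465726
```

```bash
python3 -m crank '[[[0,0,-0.03],0],[[0,0,-0.055],0],[[0,0,-0.063],0],[[0.015,0.001,-0.063],0],[[0.022,0.002,-0.063],0],[[0.03,0.003,-0.063],0],[[0.038,0.003,-0.063],0],[[0.046,0.004,-0.063],0]]'
python3 -m crank '[[[0.008,0.001,0],0],[[0.016,0.001,0],0],[[0.024,0.002,0],0],[[0.032,0.003,0],0],[[0.04,0.004,0],0],[[0.048,0.004,0],0],[[0.056,0.005,0],0],[[0.056,0.005,0],0]]'
python3 w.py w4;python3 - <<'E'
from station import capture
import cv2
c=capture("top");cv2.imwrite("pics/t4.png",c["img"]);cv2.imwrite("pics/t4c.png",cv2.resize(c["img"][110:260,240:380],None,fx=4,fy=4,interpolation=cv2.INTER_CUBIC))
E
```

```text
time: 6.8
tcp_pos: [0.473, -0.2005, 0.017]
tcp_rot: [3.137, 0.143, -0.0]
contact_force: [-5.2, -0.6, 3.9]
opening: 0.0527
time: 7.6
tcp_pos: [0.53, -0.1947, 0.0158]
tcp_rot: [-3.138, -0.143, -0.003]
contact_force: [-0.4, 0.4, -0.1]
opening: 0.0532
7.6 [ 0.53   -0.1947  0.0158] [-3.138e+00 -1.434e-01 -2.800e-03] [-0.4  0.4 -0.1]
```

View pics/t4c.png

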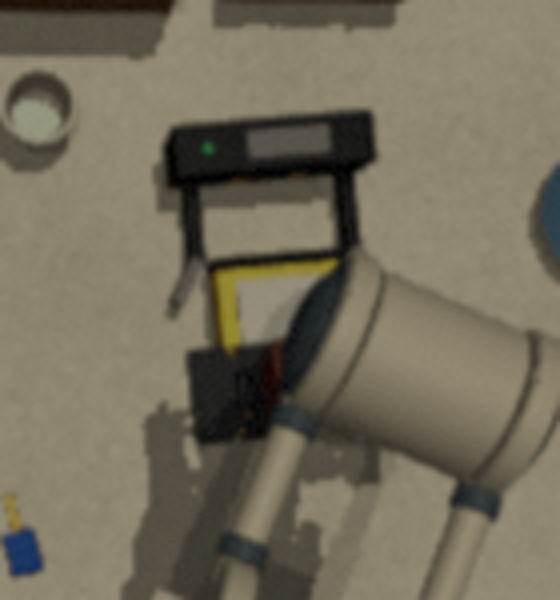

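View pics/w4.png

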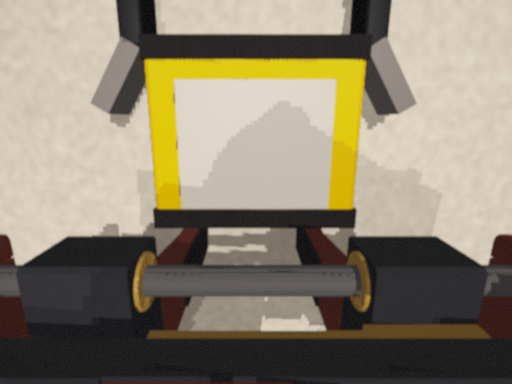

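The lantern is square at the mouth: its front band spans 145–370 px in the wrist view and the rails sit at 137 and 371. I'll keep pushing.

```bash
python3 -m crank '[[[0.007,0.001,0],0],[[0.014,0.001,0],0],[[0.021,0.002,0],0],[[0.028,0.003,0],0],[[0.034,0.003,0],0],[[0.04,0.004,0],0],[[0.045,0.004,0],0],[[0.049,0.004,0],0]]'
python3 -m crank '[[[0.003,0,0],0],[[0.006,0.001,0],0]]'
python3 -m crank '[[[0.002,0,0],0],[[0.004,0,0],0]]'
python3 w.py w5
```

```text
time: 8.5
tcp_pos: [0.5779, -0.1909, 0.0159]
tcp_rot: [-3.138, -0.143, 0.0]
contact_force: [-2.2, 0.4, -1.2]
opening: 0.0526
time: 8.7
tcp_pos: [0.5837, -0.1902, 0.016]
tcp_rot: [3.138, 0.142, -0.0]
contact_force: [-1.9, -0.3, -1.1]
opening: 0.0524
time: 8.9
tcp_pos: [0.5876, -0.19, 0.016]
tcp_rot: [-3.138, -0.143, 0.0]
contact_force: [-1.0, 0.2, -1.3]
opening: 0.053
8.9 [ 0.5876 -0.19    0.016 ] [-3.1383e+00 -1.4260e-01  1.0000e-04] [-1.   0.2 -1.3]
```

View pics/w5.png

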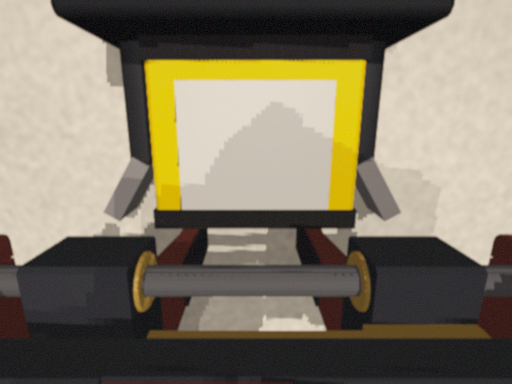

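```bash
python3 -m crank '[[[0.002,0,0],0],[[0.003,0,0],0]]'
python3 -m crank '[[[0.001,0,0],0],[[0.002,0,0],0]]'
python3 -m crank '[[[0.001,0,0],0],[[0.002,0,0],0]]'
```

```text
time: 9.15
tcp_pos: [0.588, -0.19, 0.0161]
tcp_rot: [-3.138, -0.142, 0.01]
contact_force: [-14.9, 1.8, 7.1]
opening: 0.0529
time: 9.35
tcp_pos: [0.5881, -0.1899, 0.0161]
tcp_rot: [-3.137, -0.142, 0.017]
contact_force: [-24.4, 3.0, 11.8]
opening: 0.0524
time: 9.55
tcp_pos: [0.588, -0.1899, 0.0162]
tcp_rot: [-3.136, -0.141, 0.024]
contact_force: [-32.7, 2.5, 16.4]
opening: 0.0526
```

```bash
python3 -m crank '[[[-0.02,-0.002,0],0],[[-0.04,-0.003,0.01],0],[[-0.06,-0.003,0.05],0],[[-0.08,0.02,0.09],0],[[-0.1,0.06,0.12],0],[[-0.11,0.1,0.15],0],[[-0.12,0.14,0.18],0],[[-0.13,0.18,0.21],0]]' 0.5
python3 -m crank '[[[0,0.04,0.03],0],[[0,0.08,0.05],0],[[0,0.12,0.06],0],[[0,0.15,0.06],0],[[0,0.17,0.06],0],[[0,0.17,0.06],0]]'
python3 w.py w6;python3 - <<'E'
from station import capture
import cv2
c=capture("top");cv2.imwrite("pics/t6.png",c["img"]);cv2.imwrite("pics/t6c.png",cv2.resize(c["img"][110:260,240:380],None,fx=4,fy=4,interpolation=cv2.INTER_CUBIC))
E
```

```text
time: 10.35
tcp_pos: [0.4655, -0.0142, 0.224]
tcp_rot: [3.138, 0.142, 0.005]
contact_force: [0.8, 0.6, -0.1]
opening: 0.044
time: 10.95
tcp_pos: [0.4659, 0.1568, 0.2824]
tcp_rot: [-3.137, -0.148, -0.002]
contact_force: [-0.3, 0.2, -0.7]
opening: 0.044
10.95 [0.4659 0.1568 0.2824] [-3.1369e+00 -1.4840e-01 -2.5000e-03] [-0.3  0.2 -0.7]
```

View pics/t6c.png

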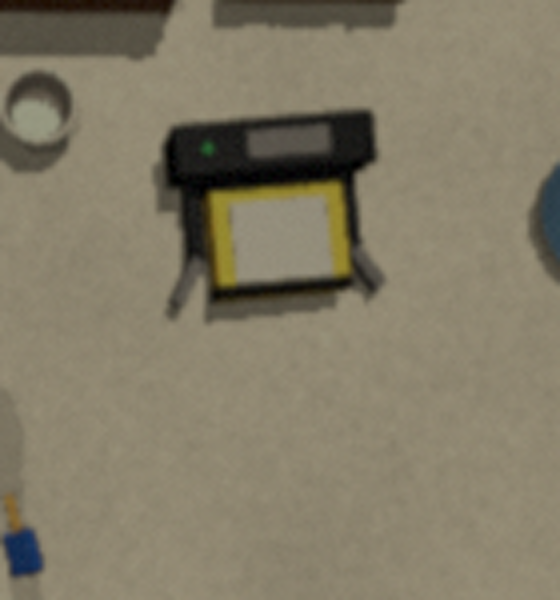

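View pics/w6.png

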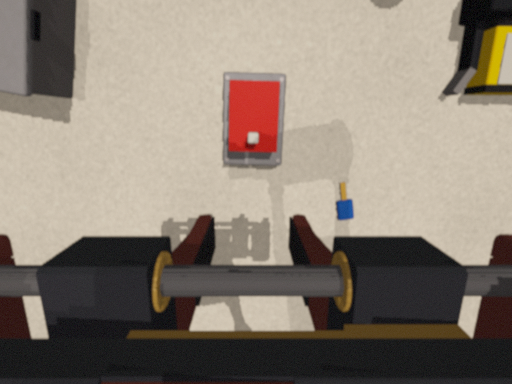

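The lantern sits flush against the dock face. The box is at (254,118) in the wrist view, with the post tip at (253,137).

Run:
```python
import cv2
a=cv2.imread("pics/w6.png")
cv2.imwrite("pics/w6c.png",cv2.resize(a[60:175,210:300],None,fx=6,fy=5,interpolation=cv2.INTER_CUBIC))
```

```text
(no output)
```

View pics/w6c.png

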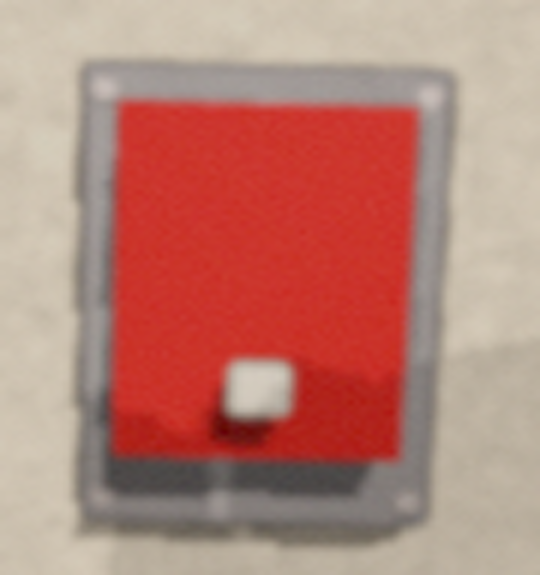

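Run:
```python
from h import *
import pickle
c,s=pickle.load(open("pics/w6.pkl","rb"));C=Cam(c,s)
print("tool yaw",2*np.arctan2(s["tcp_rot"][1],s["tcp_rot"][0]))
f=lambda u,v,z:C.at(((u+.5)/6-.5+210,(v+.5)/5-.5+60),z)[:2]
for n,P,z in [("deck",[(84,62),(455,74),(428,525),(80,518)],.035),("guard",[(118,101),(419,108),(401,460),(110,458)],.081),("screws",[(105,87),(430,96),(406,502),(102,499)],.035)]:
    P=[f(u,v,z) for u,v in P];d=P[0]-P[3]+P[1]-P[2];e=P[0]-P[1]+P[3]-P[2]
    print(n,np.round(P,4).tolist(),np.mean(P,0).round(4),"yaw",np.arctan2(d[1],d[0]).round(3),np.arctan2(-e[0],e[1]).round(3),(np.linalg.norm(d)/2).round(4),(np.linalg.norm(e)/2).round(4))
print("post",f(259,388,.112))
o,d=C.ray(((259.5)/6-.5+210,(388.5)/5-.5+60))
# top-cam ray
t=dict(fx=377.254,fy=377.254,cx=246.614,cy=191.735,view=[[0.0014, -0.9997, 0.0254, 0.0004], [-0.998, -0.003, -0.0636, 0.5759], [0.0636, -0.0252, -0.9977, 1.1128], [0,0,0,1]])
T=Cam(t);print("post top",T.at((168.5/7-.5+165,266.5/7-.5+175),.112))
```

```text
tool yaw -6.188627367307751
deck [[0.5875, 0.2056], [0.5922, 0.1241], [0.4725, 0.1158], [0.4667, 0.1979]] [0.5297 0.1608] yaw 0.067 0.064 0.1205 0.082
guard [[0.5731, 0.1935], [0.5771, 0.1346], [0.4946, 0.1286], [0.4894, 0.1888]] [0.5336 0.1614] yaw 0.064 0.078 0.0832 0.0598
screws [[0.5818, 0.2006], [0.5863, 0.1289], [0.4785, 0.1217], [0.4726, 0.1931]] [0.5298 0.1611] yaw 0.067 0.073 0.1087 0.0717
post [0.51119976 0.15990308]
post top [0.51248127 0.16241377 0.112     ]
```

```bash
python3 -m crank '[[[0.015,0.001,-0.04],-1],[[0.03,0.003,-0.08],-1.6],[[0.045,0.004,-0.12],-1.6],[[0.045,0.004,-0.14],-1.6],[[0.045,0.004,-0.14],-1.6]]'
python3 w.py w7
```

```text
time: 11.55
tcp_pos: [0.5095, 0.1567, 0.1377]
tcp_rot: [3.138, 0.096, -0.011]
contact_force: [-0.4, 0.0, 0.7]
opening: 0.0435
11.55 [0.5095 0.1567 0.1377] [ 3.1385  0.0957 -0.0107] [-0.4  0.   0.7]
```

View pics/w7.png

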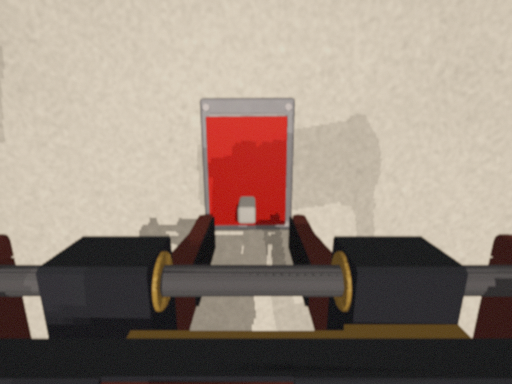

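Run:
```python
from h import *
import pickle
c,s=pickle.load(open("pics/w7.pkl","rb"));C=Cam(c,s)
im=c["img"].astype(int);sub=im[190:226,225:270];m=(sub.min(2)>90);ys,xs=np.nonzero(m);print(xs.min()+225,xs.max()+225,ys.min()+190,ys.max()+190)
for q,z in [((247,204),.112),((247,211),.112),((247,216),.106)]:print(C.at(q,z).round(4))
print("TCP proj",C.proj(s["tcp_pos"]), [C.proj(X).round(1) for X in [(.511,.1605,.112),(.511,.1605,.085)]])
a=[C.at((207,117),.081),C.at((288,117),.081)];print(a)
```

```text
238 255 197 225
[0.5186 0.1602 0.112 ]
[0.5137 0.1599 0.112 ]
[0.508  0.1597 0.106 ]
TCP proj [251.53272879 231.6508952 ] [array([245.9, 214.7]), array([246.5, 203.2])]
[array([0.57326179, 0.19286273, 0.081     ]), array([0.57685233, 0.13414248, 0.081     ])]
```

```bash
python3 -m crank '[[[0.002,0.0035,-0.02],0],[[0.002,0.0035,-0.04],0],[[0.002,0.0035,-0.049],0],[[0.002,0.0035,-0.049],0]]'
python3 -m crank '[[[0,0,0],0],[[0,0,0],0],[[0,0,0],0],[[0,0,0],0],[[0,0,0],0]]' 0
python3 w.py w8
```

```text
time: 12.0
tcp_pos: [0.5129, 0.1616, 0.0933]
tcp_rot: [3.14, 0.098, 0.0]
contact_force: [0.5, 0.4, -0.2]
opening: 0.0436
time: 12.5
tcp_pos: [0.5131, 0.1604, 0.0934]
tcp_rot: [3.137, 0.097, 0.001]
contact_force: [-1.0, -6.2, 1.6]
opening: 0.0114
12.5 [0.5131 0.1604 0.0934] [3.1369e+00 9.7400e-02 5.0000e-04] [-1.  -6.2  1.6]
```

View pics/w8.png

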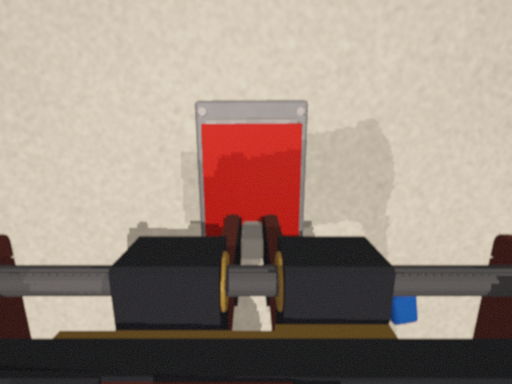

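```bash
python3 -m crank '[[[0,0,0],0],[[0,-0.0015,-0.003],0],[[0,-0.0015,-0.005],0],[[0,-0.0015,-0.006],0]]' 0.4
python3 -m crank '[[[0,0,0],0],[[0,0,0],0],[[0,0,0],0],[[0,0,0],0]]' 0
```

```text
time: 12.95
tcp_pos: [0.5127, 0.1606, 0.0863]
tcp_rot: [-3.14, -0.099, 0.001]
contact_force: [-0.2, 0.4, -0.8]
opening: 0.0345
time: 13.35
tcp_pos: [0.513, 0.1603, 0.087]
tcp_rot: [3.14, 0.099, 0.0]
contact_force: [-0.2, -1.7, 0.3]
opening: 0.0116
```

```bash
python3 -m crank '[[[0.009,0.0005,0.0077],0],[[0.019,0.0013,0.0142],0],[[0.030,0.002,0.0194],0],[[0.041,0.0027,0.0232],0],[[0.053,0.0035,0.0256],0],[[0.0645,0.0043,0.0265],0],[[0.0765,0.005,0.0259],0],[[0.088,0.0058,0.0238],0]]'
python3 w.py w9
```

```text
time: 14.15
tcp_pos: [0.6008, 0.1661, 0.1107]
tcp_rot: [3.14, 0.099, -0.003]
contact_force: [-2.1, -0.3, 0.7]
opening: 0.0118
14.15 [0.6008 0.1661 0.1107] [ 3.1397e+00  9.8700e-02 -2.5000e-03] [-2.1 -0.3  0.7]
```

View pics/w9.png

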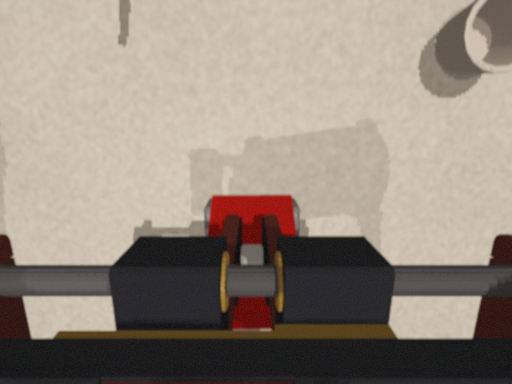

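```bash
python3 -m crank '[[[0.0114,0.0008,-0.0035],0],[[0.0223,0.0015,-0.0084],0],[[0.0325,0.0022,-0.0146],0],[[0.0417,0.0028,-0.022],0],[[0.0435,0.0029,-0.024],0],[[0.045,0.003,-0.0255],0],[[0.045,0.003,-0.0255],0]]'
python3 w.py w10;python3 - <<'E'
from station import capture
import cv2
c=capture("scene");cv2.imwrite("pics/s10.png",cv2.resize(c["img"][130:230,220:340],None,fx=5,fy=5,interpolation=cv2.INTER_CUBIC))
E
```

```text
time: 14.9
tcp_pos: [0.6476, 0.1693, 0.0861]
tcp_rot: [-3.14, -0.098, -0.006]
contact_force: [3.4, -0.5, 5.4]
opening: 0.0112
14.9 [0.6476 0.1693 0.0861] [-3.1397 -0.0983 -0.0061] [ 3.4 -0.5  5.4]
```

View pics/s10.png

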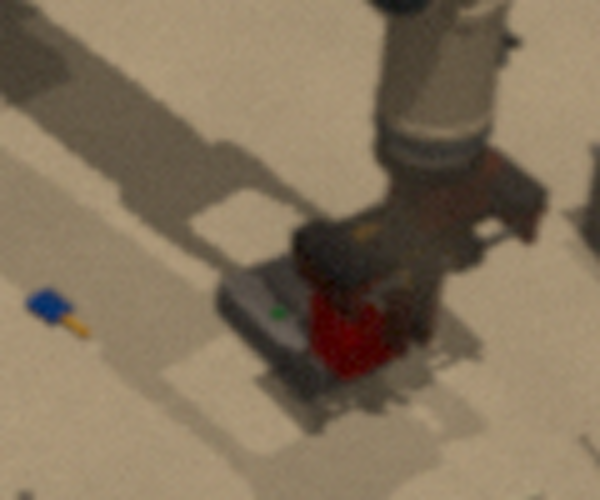

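View pics/w10.png

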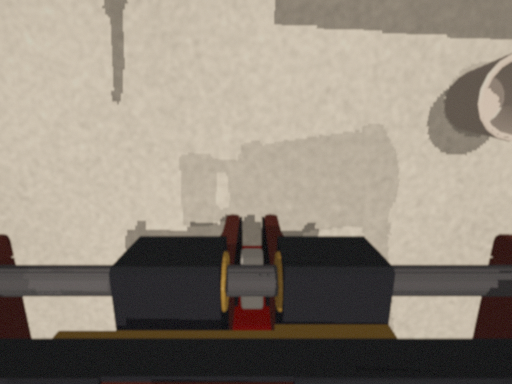

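```bash
python3 -m crank '[[[0,0,0],0],[[0,0,0.005],0],[[0,0,0.03],0],[[-0.005,0,0.07],0],[[-0.035,0,0.10],0],[[-0.08,0,0.13],0],[[-0.12,0,0.14],0],[[-0.16,0,0.14],0]]' 0.4
python3 -m crank '[[[-0.015,0,-0.02],0],[[-0.015,0,-0.02],0],[[-0.015,0,-0.02],0]]'
python3 w.py w11
```

```text
time: 15.8
tcp_pos: [0.4848, 0.1696, 0.2277]
tcp_rot: [-3.139, -0.099, -0.005]
contact_force: [-0.4, 0.1, 0.8]
opening: 0.0352
time: 16.1
tcp_pos: [0.4707, 0.1693, 0.2048]
tcp_rot: [3.14, 0.099, -0.001]
contact_force: [-0.0, -0.8, -0.0]
opening: 0.0353
16.1 [0.4707 0.1693 0.2048] [ 3.1398e+00  9.9300e-02 -1.5000e-03] [-0.  -0.8 -0. ]
```

View pics/w11.png

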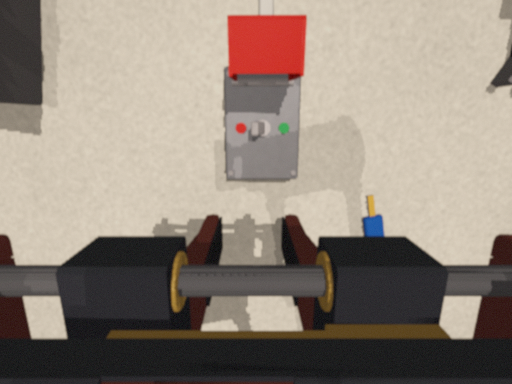

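Guard is fully up. The toggle tip at (255,128) leans toward the red dot (241,128), and the green dot is at (284,128).

```bash
python3 - <<'E'
from h import *
import pickle
c,s=pickle.load(open("pics/w11.pkl","rb"));C=Cam(c,s)
a,b=C.at((241,128),.035),C.at((284,128),.035);print(a,b,(a+b)/2,"tip",C.at((255,128),.06),"base",C.at((264,128),.037))
P=[C.at(q,.035) for q in [(225,179),(299,180)]];print(P,s["tcp_pos"])
E
python3 - <<'E'
import cv2
a=cv2.imread("pics/w11.png")
cv2.imwrite("pics/w11c.png",cv2.resize(a[60:190,215:310],None,fx=5,fy=4.5,interpolation=cv2.INTER_CUBIC))
E
```

```text
[0.5250023  0.18445124 0.035     ] [0.52803896 0.13656876 0.035     ] [0.52652063 0.16051    0.035     ] tip [0.52669786 0.16921132 0.06      ] base [0.52667923 0.15892888 0.037     ]
[array([0.46587795, 0.19987079, 0.035     ]), array([0.47014148, 0.11377949, 0.035     ])] [0.47074762 0.1693096  0.20481175]
```

View pics/w11c.png

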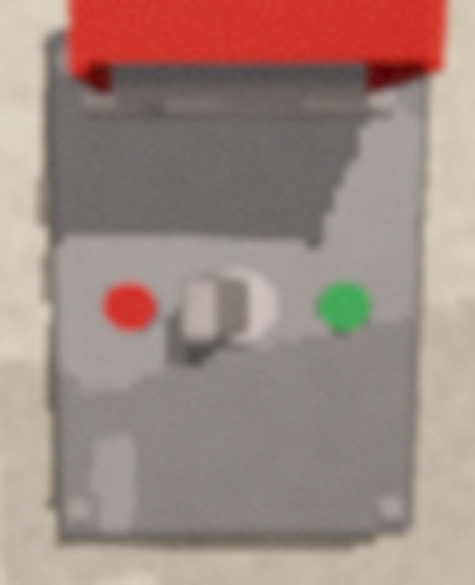

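```bash
python3 -m crank '[[[0.02,0.015,-0.02],0],[[0.04,0.03,-0.05],0],[[0.052,0.033,-0.08],0],[[0.052,0.033,-0.11],0],[[0.052,0.033,-0.14],0],[[0.052,0.033,-0.157],0],[[0.052,0.033,-0.158],0],[[0.052,0.033,-0.158],0]]' 0
python3 w.py w12
```

```text
time: 16.95
tcp_pos: [0.5237, 0.2023, 0.0474]
tcp_rot: [3.14, 0.098, -0.001]
contact_force: [0.2, -0.1, 1.2]
opening: 0.0003
16.95 [0.5237 0.2023 0.0474] [ 3.14e+00  9.80e-02 -5.00e-04] [ 0.2 -0.1  1.2]
```

View pics/w12.png

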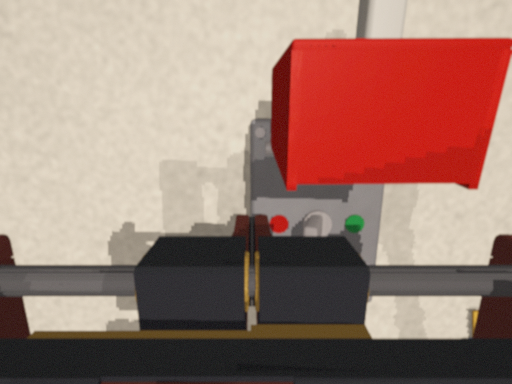

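```bash
python3 -m crank '[[[0,-0.005,0],0],[[0.001,-0.01,0],0],[[0.001,-0.015,0],0],[[0.001,-0.02,0],0],[[0.002,-0.023,0],0],[[0.002,-0.026,0],0],[[0.002,-0.026,0],0]]'
python3 -m crank '[[[0,-0.002,0],0],[[0,-0.004,0],0],[[0,-0.004,0],0]]'
python3 w.py w13
```

```text
time: 17.7
tcp_pos: [0.525, 0.1758, 0.0472]
tcp_rot: [3.14, 0.098, 0.0]
contact_force: [-0.2, 0.5, 0.4]
opening: 0.0005
time: 18.0
tcp_pos: [0.525, 0.1722, 0.0473]
tcp_rot: [-3.14, -0.099, -0.0]
contact_force: [-0.7, 0.5, 0.2]
opening: 0.0004
18.0 [0.525  0.1722 0.0473] [-3.1399e+00 -9.8700e-02 -4.0000e-04] [-0.7  0.5  0.2]
```

View pics/w13.png

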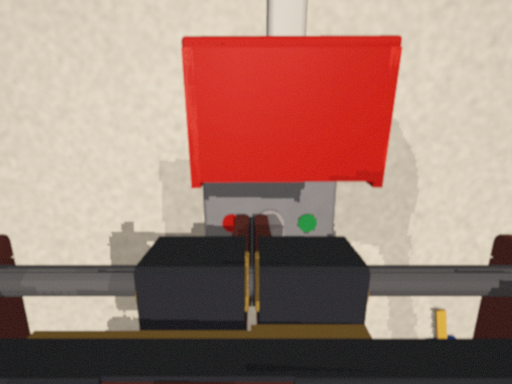

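Toggle is being moved but no stop is felt yet, so I'll go on in small steps.

```bash
python3 -m crank '[[[0,-0.002,0],0],[[0,-0.004,0],0],[[0,-0.004,0],0]]'
python3 -m crank '[[[0,-0.001,0],0],[[0,-0.002,0],0],[[0,-0.002,0],0]]'
```

```text
time: 18.35
tcp_pos: [0.525, 0.168, 0.0472]
tcp_rot: [3.14, 0.098, 0.0]
contact_force: [0.3, 1.4, 0.2]
opening: 0.0006
time: 18.65
tcp_pos: [0.525, 0.1678, 0.0472]
tcp_rot: [-3.137, -0.1, -0.001]
contact_force: [0.7, 5.8, -0.4]
opening: 0.0007
```

```bash
python3 -m crank '[[[0,-0.001,0],0],[[0,-0.001,0],0],[[-0.001,0.02,0],0],[[-0.003,0.025,0.02],0],[[-0.02,0.015,0.06],0],[[-0.04,0.005,0.1],0],[[-0.053,0.002,0.14],0],[[-0.054,0.002,0.157],0]]'
python3 -m crank '[[[0,0,0],0],[[0,0,0],0]]' 0.4
python3 w.py w14; cd .;python3 - <<'E'
import cv2
a=cv2.imread("pics/w14.png")
cv2.imwrite("pics/w14c.png",cv2.resize(a[0:200,205:320],None,fx=4.5,fy=3,interpolation=cv2.INTER_CUBIC))
E
```

```text
time: 19.45
tcp_pos: [0.4707, 0.1678, 0.209]
tcp_rot: [-3.139, -0.098, -0.009]
contact_force: [0.8, -0.2, 0.9]
opening: 0.0005
time: 19.65
tcp_pos: [0.4708, 0.168, 0.2031]
tcp_rot: [3.139, 0.098, -0.002]
contact_force: [-0.0, -0.2, -0.3]
opening: 0.0127
19.65 [0.4708 0.168  0.2031] [ 3.1394e+00  9.8200e-02 -1.6000e-03] [-0.  -0.2 -0.3]
```

View pics/w14c.png

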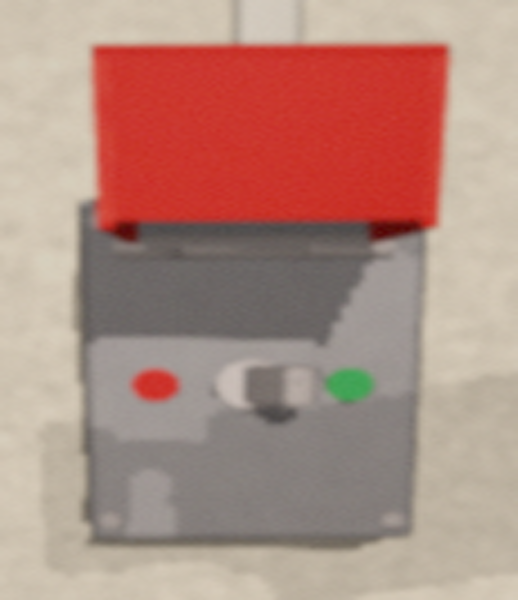

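Run:
```python
from h import *
import pickle
for n,qs in [("w11",[(215+182/5,128),(215+216/5,128)]),("w14",[(205+285/4.5,128),(205+318/4.5,128)])]:
    c,s=pickle.load(open(f"pics/{n}.pkl","rb"));C=Cam(c,s)
    p=np.mean([C.at(q,.058) for q in qs],0);d=[C.at((215+130/5,128),.035),C.at((215+345/5,128),.035)] if n=="w11" else [C.at((205+155/4.5,128),.035),C.at((205+350/4.5,128),.035)]
    print(n,p[1],np.mean(d,0)[1],p[1]-np.mean(d,0)[1])
```

```text
w11 0.16939058617299774 0.1605100012533938 0.008880584919603945
w14 0.1502507155069076 0.16066658789014127 -0.01041587238323366
```

```bash
python3 -m crank '[[[0.03,0,0.01],0],[[0.07,0,0.015],0],[[0.11,0.001,0.015],0],[[0.15,0.001,0],0],[[0.175,0.0013,-0.03],0],[[0.175,0.0013,-0.07],0],[[0.175,0.0013,-0.1],0],[[0.175,0.0013,-0.117],0]]' 0.4
python3 -m crank '[[[0,0,0],0],[[0,0,0],0],[[0,0,0],0],[[0,0,0],0],[[0,0,0],0]]' 0
python3 w.py w15
```

```text
time: 20.5
tcp_pos: [0.6434, 0.1688, 0.0798]
tcp_rot: [3.138, 0.098, -0.015]
contact_force: [0.7, -0.5, -0.9]
opening: 0.0349
time: 21.0
tcp_pos: [0.6472, 0.1693, 0.0897]
tcp_rot: [3.14, 0.098, 0.007]
contact_force: [1.2, -3.0, 4.0]
opening: 0.0111
21.0 [0.6472 0.1693 0.0897] [3.14   0.0981 0.0072] [ 1.2 -3.   4. ]
```

View pics/w15.png

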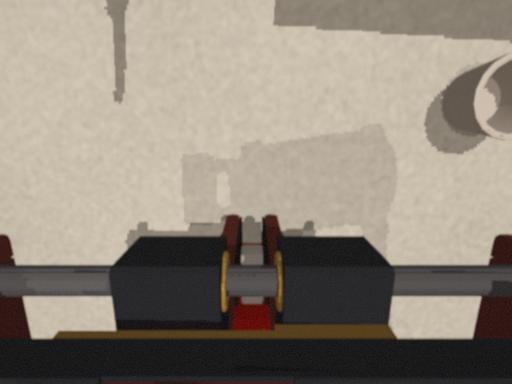

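```bash
python3 -m crank '[[[-0.0093,-0.0006,0.0075],0],[[-0.0195,-0.0013,0.0137],0],[[-0.0304,-0.002,0.0186],0],[[-0.0418,-0.0028,0.0221],0],[[-0.0535,-0.0035,0.0242],0],[[-0.0655,-0.0043,0.0248],0],[[-0.0773,-0.0051,0.0239],0],[[-0.089,-0.0059,0.0215],0]]'
python3 -m crank '[[[-0.0113,-0.0007,-0.0038],0],[[-0.0221,-0.0015,-0.009],0],[[-0.0321,-0.0021,-0.0155],0],[[-0.0412,-0.0027,-0.0232],0],[[-0.0425,-0.0027,-0.025],0],[[-0.0435,-0.0028,-0.027],0],[[-0.0435,-0.0028,-0.027],0]]'
python3 w.py w16
```

```text
time: 21.85
tcp_pos: [0.5581, 0.1634, 0.1111]
tcp_rot: [-3.14, -0.098, -0.009]
contact_force: [3.6, -3.0, 4.0]
opening: 0.0116
time: 22.55
tcp_pos: [0.5132, 0.1604, 0.084]
tcp_rot: [3.139, 0.099, 0.002]
contact_force: [-5.3, -4.0, 9.0]
opening: 0.0125
22.55 [0.5132 0.1604 0.084 ] [3.1393e+00 9.8600e-02 2.0000e-03] [-5.3 -4.   9. ]
```

View pics/w16.png

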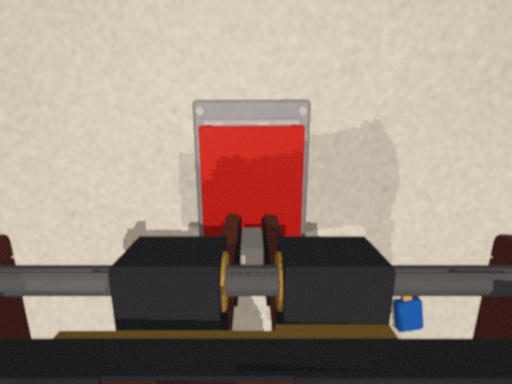

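```bash
python3 -m crank '[[[0,0,-0.002],0],[[0,0,-0.003],0],[[0,0,-0.003],0]]'
python3 -m crank '[[[0,0,-0.001],0],[[0,0,0],0],[[0,0,0],0],[[0,0,0.03],0],[[-0.01,0,0.07],0],[[-0.03,0,0.11],0],[[-0.045,0,0.15],0],[[-0.046,0,0.19],0]]' 0.5
python3 -m crank '[[[0,0,0],0],[[0,0,0],0]]'
python3 w.py w17;python3 - <<'E'
import cv2
from station import capture
a=cv2.imread("pics/w17.png")
cv2.imwrite("pics/w17c.png",cv2.resize(a[60:175,210:300],None,fx=6,fy=5,interpolation=cv2.INTER_CUBIC))
c=capture("scene");cv2.imwrite("pics/s17.png",cv2.resize(c["img"][130:230,220:340],None,fx=5,fy=5,interpolation=cv2.INTER_CUBIC))
E
```

```text
time: 22.9
tcp_pos: [0.5132, 0.1604, 0.0838]
tcp_rot: [3.14, 0.099, 0.003]
contact_force: [-13.0, -6.1, 21.6]
opening: 0.0121
time: 23.7
tcp_pos: [0.4656, 0.1613, 0.2709]
tcp_rot: [-3.139, -0.101, -0.001]
contact_force: [0.7, 0.6, 0.7]
opening: 0.0439
time: 23.9
tcp_pos: [0.4675, 0.1613, 0.2696]
tcp_rot: [-3.139, -0.1, -0.003]
contact_force: [0.0, 0.5, -0.6]
opening: 0.044
23.9 [0.4675 0.1613 0.2696] [-3.139  -0.0996 -0.0032] [ 0.   0.5 -0.6]
```

View pics/w17c.png

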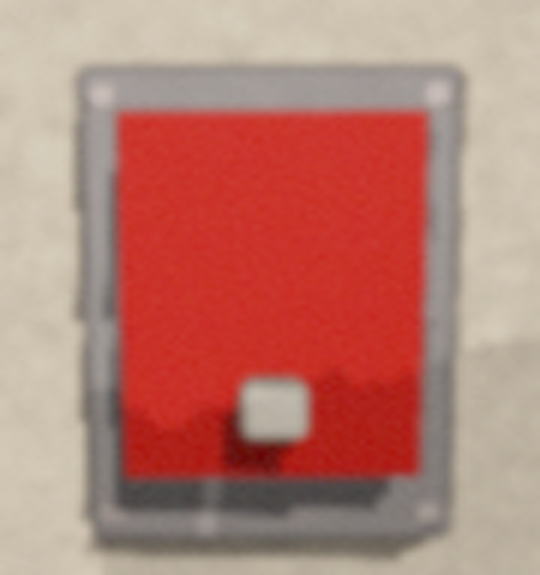

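View pics/s17.png

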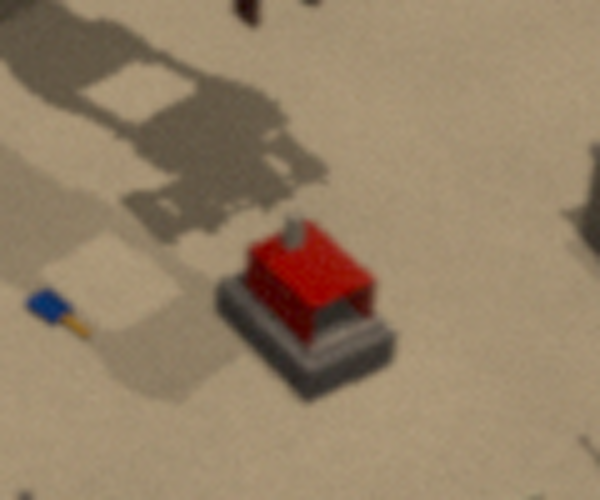

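Run:
```python
from h import *
import pickle
from station import capture
c,s=pickle.load(open("pics/w17.pkl","rb"));C=Cam(c,s)
print("post",C.at((274.5/6-.5+210,410.5/5-.5+60),.112))
n=capture("scene")["img"];o=cv2.imread("pics/scene0.png");d=cv2.absdiff(n,o).max(2)
cv2.imwrite("pics/diff.png",np.hstack([cv2.resize(d,None,fx=1,fy=1)]))
a,b=[cv2.resize(i[165:215,255:310],None,fx=7,fy=7,interpolation=cv2.INTER_CUBIC) for i in(o,n)];cv2.imwrite("pics/cmp.png",np.hstack([a,b]))
t=capture("top")["img"];cv2.imwrite("pics/t17.png",t)
```

```text
post [0.50911749 0.15999684 0.112     ]
```

View pics/cmp.png

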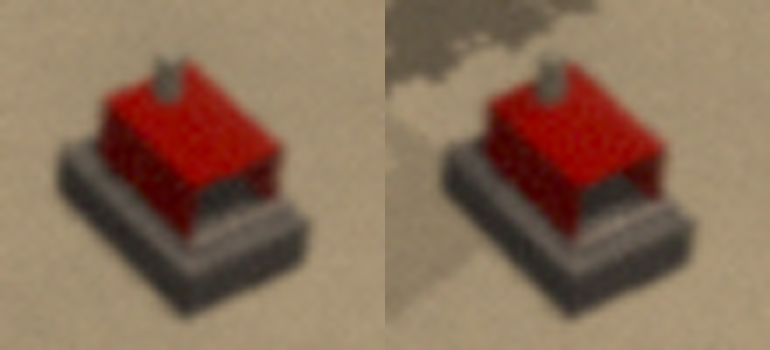

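View pics/diff.png

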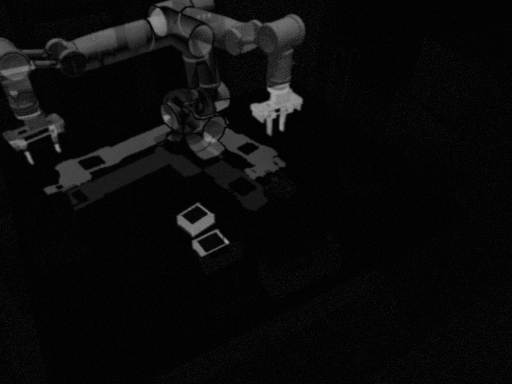

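View pics/t17.png

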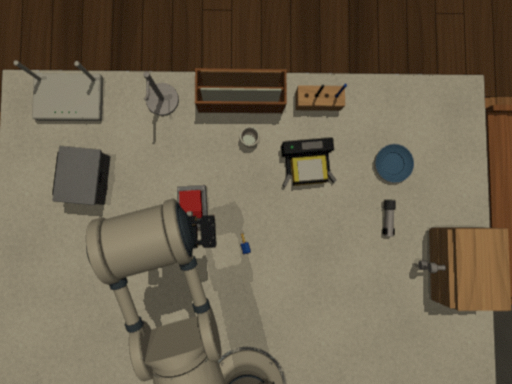

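```bash
python3 - <<'E'
from h import *
c=dict(fx=377.254,fy=377.254,cx=246.614,cy=191.735,view=[[0.0014, -0.9997, 0.0254, 0.0004], [-0.998, -0.003, -0.0636, 0.5759], [0.0636, -0.0252, -0.9977, 1.1128], [0,0,0,1]])
C=Cam(c)
f=lambda u,v,z:C.at(((u+.5)/4-.5+240,(v+.5)/4-.5+110),z)[:2]
# rear top edge of the lantern before (t3c) with known centre, and now (t6c)
a,b=f(212,290,.04),f(353,278,.04);m=(a+b)/2;y=np.arctan2(-(a-b)[0],(a-b)[1]);print("rear",a,b,m,"yaw",y,"centre",m+.045*np.array([np.cos(y),np.sin(y)]))
fr=(f(239,179,.02)+f(299,174,.02))/2;print("dock face",fr,"gap",fr-m)
E
python3 -c "
import cv2
a=cv2.imread('pics/t17.png');cv2.imwrite('pics/t17c.png',cv2.resize(a[130:195,275:345],None,fx=8,fy=8,interpolation=cv2.INTER_CUBIC))"
```

```text
rear [ 0.60339565 -0.13374352] [ 0.61270315 -0.23861895] [ 0.6080494  -0.18618123] yaw 0.0885163041628281 centre [ 0.65287323 -0.1822032 ]
dock face [ 0.69152254 -0.18053462] gap [0.08347314 0.00564661]
```

View pics/t17c.png

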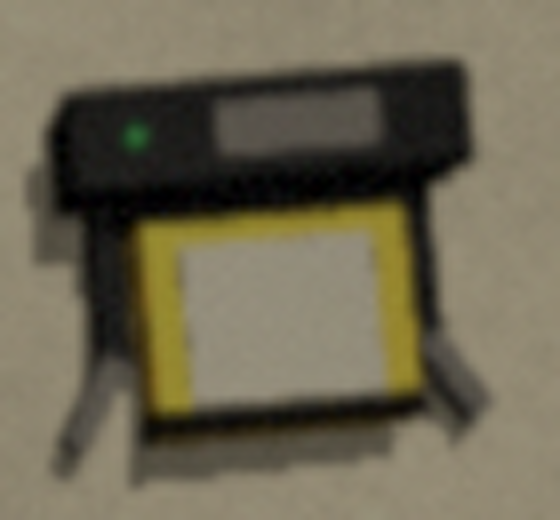

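```bash
python3 -c "
from station import ticket,ctrl
print(ctrl.state()['time']);print(ticket.finish_job())"
```

```text
24.1
the job is handed in; nothing more can be done
None
```

I put the lantern on charge, turned the switch on, shut the guard again, and handed the job in at 24.1 s.

- **Lantern:** I pushed it sideways to line it up with the dock, then pushed it in from behind until it stopped hard. The push reached about 33 N and the arm moved no further. The fingers stopped where the home position predicts, and the last top view shows it against the dock face, square in the bay. A measurement from that view put its rear about 84 mm from the dock face instead of 90 mm. That is a rough pixel reading and points to "fully in", not short.
- **Switch:** I swung the guard up to its stop by the post and pushed the toggle over until it hit its stop at about 6 N. The wrist camera then showed the tip about 10 mm to the green side; before, it was about 9 mm to the red side.
- **Guard:** I lowered it by the post and pressed it against its stop, with up to about 25 N on the tool. The guard looks the same as in the first scene picture, and the post is back within about 2–3 mm.
- **Everything else:** comparing the scene before and after shows only the lantern, the robot and its shadows changed. The gripper was clear of everything at the end.

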